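# Lay the spark plug box down and push it home in its stall

### The arm

A 7-joint arm with a two-finger parallel gripper is mounted at the origin on the work surface. World frame = base frame: x ahead of the robot, y to its left, z up, the work surface at z = 0. Lengths are in m, angles in rad, forces in N, time in s.
With the tool pointing down it reaches from about 0.425 to 0.95 m from the base axis. Payload 16.7 kg.
Tool frame: the origin (TCP) lies at the very end of the fingers, on their centre line; the grasp point (between the pads) lies 19 mm behind it; z points along the fingers, y is the line along which they close (so a half turn about z gives the same grasp; the last joint's range is limited). The gripper opens to 94 mm and grips with 3 to 60 N. Pads are 16 mm wide; open, the fingers measure 119 mm over their backs; the gripper's body (75 mm by 177 mm) begins 78 mm behind the grasp point.
Start: joints at [-1.379, 0.426, 0.074, 1.606, -0.034, 1.111, -0.067], TCP at [0.226, 0.636, 0.205] pointing down, gripper open.
Joint ranges: [-2.85, 2.85], [-0.5, 2.14], [-1.23, 1.37], [0.21, 2.46], [-1.02, 4.16], [0.16, 2.05], [-2.73, 2.73]. Speed limits (rad/s): [1.89, 1.89, 2.39, 2.39, 3.01, 3.01, 3.01].

### API

Orientations are given as a rotation vector (axis times angle).
In Python, from workcell import bot gives the robot as it stands. The module is installed in compiled form; this text tells all that it offers.
- The arm moves only by the tool carry_out, never from a script. Its argument "series" is a list that holds one entry, the list of rows, each a list of 5 numbers: the closure, from 0 (fully open) to 1 (shut), then the shift along the tool's x, y, z in cm, then the turn about the tool's z in degrees. In form: [[[grip, tx, ty, tz, yaw], ...]]. A call has 1 to 12 rows; each row is the pose to reach, as a shift and turn from the pose commanded when the call began, along the tool's axes at that moment; what a row does not reach only later rows make up. A row lasts 1/8 s, in which the tool goes at most 62.5 mm and 10.7 degrees, less where a joint would pass 70% of its speed; a pose out of reach is approached as far as the arm can. A call with a gripper value outside its range is refused whole. The fingers move at their own pace and stop on an object; "force" is the grip in N (left out, the last holds). Time passes only in rows, so rows that repeat a pose let the fingers close. It gives the time, the measured TCP pose, the force, the opening and the grip force at its end, in the units of the state.
- bot.read_state(): the state, without advancing time (a new reading comes with each control period).
- bot.read_camera(name): name is "scene" or "top" or "wrist"; returns a dict with "color" (480x640x3 uint8, red, green, blue), "range_z" (480x640 float32, m along the optical axis (not along the pixel's ray), 0 where there is no reading), "intrinsics" (3x3 intrinsics, pixels), "pose" (4x4, takes a point from camera to world coordinates). Camera axes: x right, y down, z forward; pixel columns grow to the right and rows downward; lengths in m; the calibration is good to about 2 mm. A picture is of the moment at which its call begins.
- bot.sign_off(): hands the job in; it is judged then, once.
The state is a dict: "clock": time; "qpos": joint angles; "dq": joint speeds; "tau": joint torques, N m; "ee_pos": TCP position; "tool_rot": TCP orientation; "contact_force": force on the tool from outside, world axes, zero at the start; "moment": the same for the moment, N m; "finger_gap": finger opening in m; "finger_force": force on a finger pad.
Only numpy, scipy, OpenCV 4.12 (cv2) and the standard library are available. Lean on these libraries where they do the work, as an engineer would, in place of code of your own. Each camera call takes 0.05 s, during which the arm holds its last target. There are 200 camera calls.

### The job

The spark plug box stands on end where the rattling entrance grille could topple it. Push it over so that it falls away from the robot, towards the stall, and lies flat with its latch face up and its lid end foremost; then push it along the shelf between the stall's rails until its lid end is fully home and square against the back stop, and leave it there. Only push with the fingers: do not pick the box up or carry it, and leave the bowl, the sprocket and the valve tool where they are.

Things in the scene. Friction and masses are not known exactly. Their poses are not given: they have to be found in the camera images.
- plugbox: Loose blue spark plug box, 0.26 to 0.44 kg, a block with 2 mm rounded edges: 32 mm along x, 66 along y, 110 along z. It starts upright. Origin: centre of its foot end; z runs to the lid end; -x is the broad face with the small grey latch, which looks to the robot. It starts before the stall's mouth, facing it within 6 degrees; tipped, its lid end is 70 to 85 mm short of the stop.
- plugbox_lid_end (a point): Centre of the box's lid end, 110 mm along the box's z from its origin. Pushed near the top of the latch face along the box's +x, the box tips about its far bottom edge, hardly sliding, and falls by itself once the top has gone some 31 mm.
- plugbox_center (a point): Middle of the box, 55 mm along the box's z from its origin. When the box lies tipped, its x points down, its z points to the stall, its foot end faces the robot, and it is 32 mm high; pushed at the foot end it slides on the shelf, against 2 to 5 N of friction.
- stall: Low wooden stall fixed on the shelf, open at the top and to the robot: back stop and two rails, 16 mm high, no floor. Origin: shelf height, middle of the stop's inner face; x points away from the robot into the stop, y left. Rails 90 mm apart (y = +-45 mm) from x = -40 mm to 0; the mouth flares to about 118 mm wide at x = -61 mm. The foot half of the box stays outside when home.
- bowl: Loose white ceramic bowl of steel nuts, 116 mm across, 45 mm high, to one side of the stall; origin at the centre of its underside. Not to be disturbed.
- sprocket: Loose steel rear sprocket lying flat, 147 mm across the teeth, 6 mm thick, to the other side of the stall; origin at the centre of its underside. Not to be disturbed.
- valve_tool: Loose silver valve stem tool with a T handle lying flat, 93 mm long along its x, 36 mm wide at the T, 10 mm high; origin in its middle at shelf height. To one side of the box. Not to be disturbed.
There are look-alikes about, which are no part of the job. Several things look just like the plugbox: the one meant starts nearest to the robot's base. Of the things that look like the stall, the larger one is meant.

How it is judged:
On the way, in this order (a step that is already met when the one before it is completed fails the run):
1. the box has been tipped over and lies on its broad face, latch face up, still short of the back stop (angle between plugbox's own x axis and vertical above 3 rad and height (world z) of plugbox_center below 0.021 m and x of plugbox_lid_end in the frame of stall below -0.02 m), for 0.1 s.
2. its lid end has been pushed up to the back stop (x of plugbox_lid_end in the frame of stall above -0.006 m), for 0.1 s.
At the end, for the whole second after the job is handed in: The box lies flat on the shelf, latch face up (within 8 degrees), between the rails, its lid end within 8 mm of the back stop, pointing along the stall within 11 degrees and at rest; bowl, sprocket and valve tool are within 20 mm of where they were (angle between plugbox's own x axis and vertical above 3 rad and height (world z) of plugbox_center below 0.021 m and x of plugbox_lid_end in the frame of stall above -0.008 m and y of plugbox_lid_end in the frame of stall between -0.018 and 0.018 m and angle between the z axis of plugbox and the x axis of stall, either way round below 0.2 rad and linear speed of plugbox below 0.02 m/s and distance of each of bowl, sprocket, valve_tool from where it was at the start of the episode below 0.02 m); the robot touches nothing.
It fails at once if the box is picked up: its foot end more than 28 mm or its middle more than 66 mm above the shelf, or, lying latch face up, its middle more than 34 mm high (height (world z) of plugbox above 0.028 m or height (world z) of plugbox_center above 0.066 m or (angle between plugbox's own x axis and vertical above 2.9 rad and height (world z) of plugbox_center above 0.034 m)).
It fails at once if the bowl is disturbed (moved more than 20 mm) (distance of bowl from where it was at the start of the episode above 0.02 m).
It fails at once if the sprocket is disturbed (moved more than 20 mm) (distance of sprocket from where it was at the start of the episode above 0.02 m).
It fails at once if the valve tool is disturbed (moved more than 20 mm) (distance of valve_tool from where it was at the start of the episode above 0.02 m).
It also fails if it takes over 45 s, if anything falls off the work surface, if the arm or the gripper's body presses on something with over 40 N, if the wrist force passes 120 N, or if a joint passes its speed limit or range.

## Working session

There is one attempt and no reset: what is moved stays moved. The work goes in short steps, Python scripts to look and compute and a tool call to move; the robot and the scene stay as the last step left them, time stands still between calls to the robot, and variables do not carry over. Pictures are saved under pics/ and viewed, at most 10 in all, crops included, and the job is handed in when it is done.

Besides the shell and the picture viewer there is one more tool, called after "Emit:" as name([rows], argument=value, ...), one row to a line, values as JSON. carry_out: Moves the arm, as the interface text tells. Its arguments: {"type":"object","properties":{"series":{"type":"array","items":{"type":"array","items":{"type":"array","items":{"type":"number"}}}},"force":{"type":"number"}},"required":["series"]}

```bash
mkdir -p pics; cat > h.py <<'E'
from workcell import bot
import numpy as np, cv2
from scipy.spatial.transform import Rotation as R
def cam(n,save=None):
    c=bot.read_camera(n)
    if save: cv2.imwrite('pics/'+save+'.png',c['color'][:,:,::-1])
    return c
def world(c):
    d=c['range_z'];K=c['intrinsics'];v,u=np.mgrid[:480,:640]
    P=np.stack([(u-K[0,2])/K[0,0]*d,(v-K[1,2])/K[1,1]*d,d],-1)
    W=P@c['pose'][:3,:3].T+c['pose'][:3,3]; W[d==0]=np.nan
    return W
def st():
    s=bot.read_state(); 
    for k in('clock','ee_pos','tool_rot','contact_force','finger_gap'): print(k,np.round(s[k],4))
    print(np.round(R.from_rotvec(s['tool_rot']).as_matrix(),3))
    return s
E
python3 - <<'E'
from h import *
st()
for n in('top','scene'):
    c=cam(n,n+'1'); np.savez('/tmp/'+n,W=world(c),c=c['color'])
    print(n,np.round(c['pose'],3))
E
```

```text
clock 0.0
ee_pos [0.2255 0.6358 0.2048]
tool_rot [-5.328e-01 -3.096e+00  1.900e-03]
contact_force [-0.1966 -0.3076 -0.3601]
finger_gap 0.0941
[[-0.942  0.334 -0.   ]
 [ 0.334  0.942 -0.001]
 [-0.    -0.001 -1.   ]]
top [[-0.02  -0.993  0.116  0.524]
 [-1.     0.018 -0.023  0.024]
 [ 0.02  -0.116 -0.993  0.856]
 [ 0.     0.     0.     1.   ]]
scene [[ 0.33   0.59  -0.737  1.493]
 [ 0.944 -0.192  0.269 -0.303]
 [ 0.017 -0.784 -0.621  0.82 ]
 [ 0.     0.     0.     1.   ]]
```

View pics/top1.png

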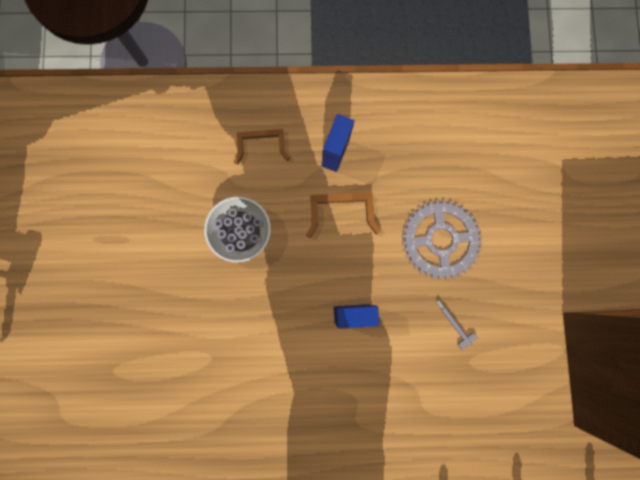

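View pics/scene1.png

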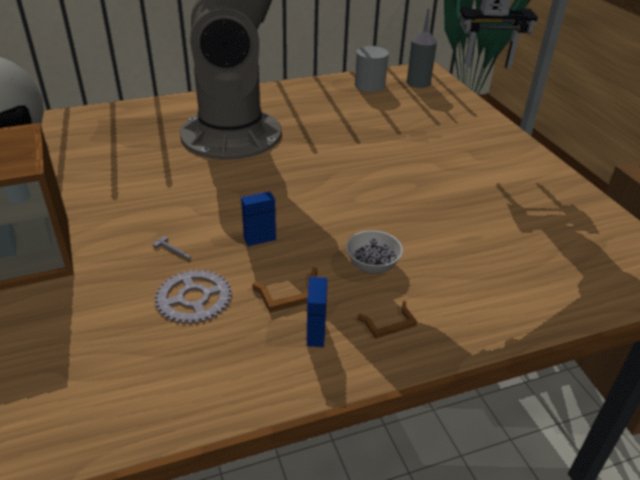

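The top view shows the target box at about (357,316), the larger stall at (342,210), the bowl at (238,230), the sprocket at (442,238) and the valve tool at (457,325). The decoys are the box at (338,143) and the smaller stall at (263,143). Next I measure these.

```bash
python3 - <<'E'
from h import *
D=np.load('/tmp/top.npz');W=D['W'];z=W[...,2]
def reg(u0,u1,v0,v1,zl,zh):
    m=np.zeros((480,640),bool);m[v0:v1,u0:u1]=1
    return W[m&(z>zl)&(z<zh)]
print('table z',np.nanmedian(z[380:420,100:250]))
p=reg(325,390,295,335,.1,.125);print('boxtop n',len(p),p.mean(0).round(4))
r=cv2.minAreaRect(p[:,:2].astype(np.float32)*1000);print(r,cv2.boxPoints(r).round(1).tolist())
p=reg(300,390,185,245,.008,.025);print('stall z',np.percentile(p[:,2],[5,50,95]))
# height map points of rails
q=p[p[:,2]>.012];print(len(q),q.min(0),q.max(0))
r=cv2.minAreaRect(q[:,:2].astype(np.float32)*1000);print(r,cv2.boxPoints(r).round(1).tolist())
# per-y columns: minimal x of stop inner face
for a in np.arange(-.06,.11,.006):
    s=q[(q[:,1]>a)&(q[:,1]<a+.006)]
    if len(s):print(round(a+.003,3),s[:,0].min().round(4),s[:,0].max().round(4),len(s))
print('rows')
for a in np.arange(.5,.7,.006):
    s=q[(q[:,0]>a)&(q[:,0]<a+.006)]
    if len(s):
        ys=np.sort(s[:,1]);m=ys.mean();l=ys[ys>m];k=ys[ys<=m];print(round(a+.003,3),k.min().round(4),k.max().round(4),l.min().round(4),l.max().round(4))
for n,a in(('bowl',(195,280,190,270,.01,.08)),('spr',(395,490,190,285,.003,.02)),('tool',(430,480,290,352,.004,.02))):
    p=reg(*a);print(n,p.min(0).round(3),p.max(0).round(3),p.mean(0).round(3))
S=np.load('/tmp/scene.npz')['W'];m=np.zeros((480,640),bool);m[185:250,235:282]=1
p=S[m&(S[...,2]>.1)&(S[...,2]<.125)];r=cv2.minAreaRect(p[:,:2].astype(np.float32)*1000);print('scene top',r)
E
cd pics; python3 -c "
import cv2;a=cv2.imread('top1.png')[180:345,295:395];cv2.imwrite('crop.png',cv2.resize(a,None,fx=3.6,fy=3.6,interpolation=cv2.INTER_CUBIC))"
```

```text
table z -0.0006155934717412825
boxtop n 857 [ 0.4839 -0.0534  0.1098]
((483.75872802734375, -53.963966369628906), (32.07174301147461, 66.09201049804688), 2.2601730823516846) [[466.3999938964844, -21.600000381469727], [469.0, -87.5999984741211], [501.1000061035156, -86.4000015258789], [498.5, -20.299999237060547]]
stall z [0.01243636 0.01583215 0.01845151]
935 [ 0.62312488 -0.10880568  0.01204161] [0.70521835 0.02584564 0.02098979]
((664.5868530273438, -40.120277404785156), (77.95388793945312, 134.8146514892578), 2.386042356491089) [[622.7999877929688, 25.600000381469727], [628.4000244140625, -109.0999984741211], [706.2999877929688, -105.80000305175781], [700.7000122070312, 28.899999618530273]]
-0.057 0.6897 0.7032 29
-0.051 0.69 0.7037 27
-0.045 0.689 0.7035 25
-0.039 0.688 0.702 23
-0.033 0.6889 0.7017 30
-0.027 0.6883 0.7015 25
-0.021 0.6882 0.7021 24
-0.015 0.6877 0.7021 26
-0.009 0.6876 0.7024 30
-0.003 0.6871 0.7004 23
0.003 0.6434 0.7006 45
0.009 0.634 0.7005 110
0.015 0.6266 0.701 105
0.021 0.6231 0.6413 26
0.027 0.6273 0.6308 4
rows
0.623 0.0187 0.0187 0.0205 0.0223
0.629 -0.1087 -0.1008 0.0149 0.0258
0.635 -0.1088 -0.0946 0.0094 0.024
0.641 -0.105 -0.0908 0.0056 0.0202
0.647 -0.1018 -0.089 0.0036 0.0147
0.653 -0.0966 -0.0857 0.0054 0.0146
0.659 -0.0971 -0.0856 0.0052 0.0144
0.665 -0.0974 -0.086 0.0051 0.0161
0.671 -0.0975 -0.0864 0.005 0.016
0.677 -0.0974 -0.0862 0.0049 0.0159
0.683 -0.0959 -0.085 0.0048 0.0158
0.689 -0.0963 -0.0375 -0.0358 0.0157
0.695 -0.0966 -0.0393 -0.0377 0.0173
0.701 -0.0968 -0.0466 -0.0451 0.0173
bowl [0.58  0.09  0.011] [0.693 0.202 0.048] [0.638 0.148 0.03 ]
spr [ 0.532 -0.318  0.003] [ 0.71  -0.138  0.012] [ 0.616 -0.225  0.006]
tool [ 0.419 -0.286  0.004] [ 0.523 -0.196  0.014] [ 0.455 -0.243  0.009]
scene top ((486.709716796875, -51.18634033203125), (37.84115982055664, 66.27595520019531), 1.9194246530532837)
```

View pics/crop.png

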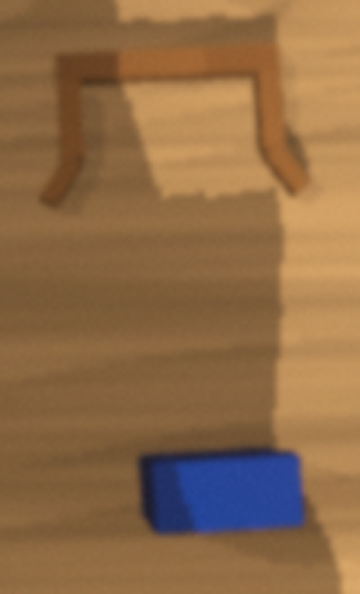

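Measurements, checked against the given sizes:
- **Box:** top centre (0.484, -0.054), yaw +2.3°, 32 x 66 mm, height 110 mm.
- **Stall:** stop face at about (0.688, -0.041), yaw +2.4°, rails 91 mm apart.
- **Offsets:** the lid end will land about 78 mm short of the stop, with a lateral offset of about -5 mm.

I'll move behind the box now.

Emit:
carry_out([
  [[0.68,-28,-15,0,-10],[0.68,-28,-15,0,-20],[0.68,-28,-15,0,-21.8],[0.68,-28,-15,0,-21.8],[0.68,-28,-15,0,-21.8],[0.68,-28,-15,0,-21.8],[0.68,-43.6,-58,0,-21.8],[0.68,-43.6,-58,0,-21.8],[0.68,-43.6,-58,0,-21.8],[0.68,-43.6,-58,0,-21.8],[0.68,-43.6,-58,0,-21.8],[0.68,-43.6,-58,0,-21.8]],
])

```text
clock: 1.6
ee_pos: [0.4417, 0.0251, 0.2056]
tool_rot: [-0.064, 3.141, 0.001]
contact_force: [1.6, 1.4, 0.6]
finger_gap: 0.0301
finger_force: 0.0
```

```bash
python3 -c "
from h import *
s=st();M=R.from_rotvec(s['tool_rot']).as_matrix();print(M.T@(np.array([.437,-.055,.205])-s['ee_pos'])*100)"
```

```text
clock 1.6
ee_pos [0.4417 0.0251 0.2056]
tool_rot [-6.4200e-02  3.1407e+00  5.0000e-04]
contact_force [1.5649 1.3725 0.645 ]
finger_gap 0.0301
[[-0.999 -0.041  0.   ]
 [-0.041  0.999  0.   ]
 [-0.     0.    -1.   ]]
[ 0.79411589 -7.981012    0.0543407 ]
```

Emit:
carry_out([
  [[0.68,0.7,-8,0,0],[0.68,0.7,-8,0,0],[0.68,0.7,-8,0,0],[0.68,0.7,-8,5,0],[0.68,0.7,-8,10,0],[0.68,0.7,-8,11.3,0],[0.68,0.7,-8,11.3,0],[0.68,0.7,-8,11.3,0]],
])

```text
clock: 2.6
ee_pos: [0.4393, -0.0536, 0.0939]
tool_rot: [-0.063, 3.139, 0.001]
contact_force: [-0.5, -0.1, -0.4]
finger_gap: 0.0302
finger_force: 0.0
```

```bash
python3 -c "
from h import *
st();cam('top','top2')"; python3 -c "
import cv2;a=cv2.imread('pics/top2.png')[180:420,240:480];cv2.imwrite('pics/crop2.png',cv2.resize(a,None,fx=2.4,fy=2.4,interpolation=2))"
```

```text
clock 2.6
ee_pos [ 0.4393 -0.0536  0.0939]
tool_rot [-6.280e-02  3.139e+00  7.000e-04]
contact_force [-0.5128 -0.1209 -0.402 ]
finger_gap 0.0302
[[-0.999 -0.04   0.002]
 [-0.04   0.999  0.   ]
 [-0.002  0.    -1.   ]]
```

View pics/crop2.png

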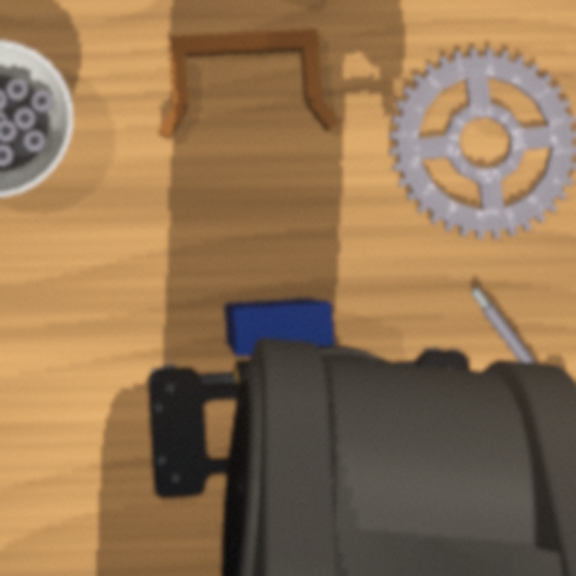

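The crop shows the box still upright and untouched at (280,325), with the gripper behind it. Now I push slowly.

Emit:
carry_out([
  [[0.68,-0.8,0,0,0],[0.68,-1.5,0,0,0],[0.68,-1.9,0,0,0],[0.68,-2.3,0,0,0],[0.68,-2.7,0,0,0],[0.68,-3.1,0,0,0],[0.68,-3.5,0,0,0],[0.68,-3.9,0,0,0],[0.68,-4.2,0,0,0]],
])

```text
clock: 3.78
ee_pos: [0.4805, -0.0524, 0.0925]
tool_rot: [-0.062, 3.141, -0.0]
contact_force: [-0.2, -0.2, 0.2]
finger_gap: 0.0301
finger_force: 0.1
```

```bash
python3 -c "
from h import *
s=st();c=cam('scene');W=world(c);z=W[...,2];C=c['color'].astype(int)
m=(C[...,2]>C[...,0]+40)&(z>.005)&(W[...,0]<.66)&(W[...,0]>.4)&(abs(W[...,1]+.05)<.08)
p=W[m];print(len(p),p.min(0),p.max(0));t=p[p[:,2]>p[:,2].max()-.008];print('top edge',t.mean(0))
b=p[p[:,2]<.015];print('low',b.mean(0))"
```

```text
clock 3.775
ee_pos [ 0.4805 -0.0524  0.0925]
tool_rot [-6.230e-02  3.141e+00 -1.000e-04]
contact_force [-0.1755 -0.2161  0.2256]
finger_gap 0.0301
[[-0.999 -0.04   0.   ]
 [-0.04   0.999 -0.   ]
 [-0.    -0.    -1.   ]]
1079 [ 0.49368748 -0.08419463  0.00746148] [ 0.53333236 -0.01949547  0.11503508]
top edge [ 0.51125328 -0.052344    0.11024003]
low [ 0.50351594 -0.05587152  0.01173468]
```

The box is tipping about its far edge, still at x of about 0.50. I continue until it falls.

Emit:
carry_out([
  [[0.68,-0.4,0,0,0],[0.68,-0.7,0,0,0],[0.68,-1.0,0,0,0],[0.68,-1.3,0,0,0],[0.68,-1.5,0,0,0],[0.68,-1.5,0,0,0],[0.68,-1.5,0,0,0],[0.68,-1.5,0,0,0]],
])

```text
clock: 4.82
ee_pos: [0.4951, -0.0518, 0.0925]
tool_rot: [0.062, -3.141, 0.0]
contact_force: [0.7, -0.4, 0.6]
finger_gap: 0.0303
finger_force: 0.0
```

```bash
cat >> h.py <<'E'
def box(c):
    W=world(c);z=W[...,2];C=c['color'].astype(int)
    m=(C[...,2]>C[...,0]+40)&(z>.005)&(W[...,0]<.705)&(W[...,0]>.4)&(abs(W[...,1]+.05)<.1)
    p=W[m];print(len(p),p.min(0).round(4),p.max(0).round(4))
    t=p[p[:,2]>.026];r=cv2.minAreaRect(t[:,:2].astype(np.float32)*1000);print('top z',np.median(t[:,2]).round(4),r,cv2.boxPoints(r).round(1).tolist())
E
python3 -c "
from h import *
s=st();box(cam('scene'));box(cam('top','top3'))"
```

```text
clock 4.825
ee_pos [ 0.4951 -0.0518  0.0925]
tool_rot [ 0.0622 -3.1409  0.    ]
contact_force [ 0.6911 -0.4268  0.5657]
finger_gap 0.0303
[[-0.999 -0.04  -0.   ]
 [-0.04   0.999 -0.   ]
 [ 0.    -0.    -1.   ]]
1243 [ 0.5081 -0.0824  0.0051] [ 0.6208 -0.0167  0.0373]
top z 0.0311 ((563.6571044921875, -50.234317779541016), (110.49244689941406, 62.85763168334961), 2.4522206783294678) [[507.1000061035156, -21.200000762939453], [509.79998779296875, -84.0], [620.2000122070312, -79.30000305175781], [617.5, -16.5]]
616 [ 0.5339 -0.0804  0.0279] [ 0.6143 -0.0177  0.0358]
top z 0.0319 ((574.1992797851562, -49.88081359863281), (77.8736572265625, 63.73997497558594), 2.6858670711517334) [[533.7999877929688, -19.899999618530273], [536.7999877929688, -83.5], [614.5999755859375, -79.9000015258789], [611.5999755859375, -16.200000762939453]]
```

The box lies flat: top z is 0.031 m, yaw about 2.5°, lid end at about (0.614, -0.048). It is nearly centred on the stall. I back off, lower the fingers, then push the foot end.

Emit:
carry_out([
  [[0.68,2.8,0,0,0],[0.68,2.8,0,0,0],[0.68,2.8,0,4,0],[0.68,2.8,0,7.8,0],[0.68,2.8,0,7.8,0],[0.68,1.5,0,7.8,0],[0.68,0.5,0,7.8,0],[0.68,-0.5,0,7.8,0],[0.68,-1.3,0,7.8,0],[0.68,-2.1,0,7.8,0],[0.68,-2.9,0,7.8,0],[0.68,-3.6,0,7.8,0]],
])

```text
clock: 6.42
ee_pos: [0.5316, -0.0504, 0.0144]
tool_rot: [0.062, -3.141, 0.0]
contact_force: [-2.8, -0.0, 2.1]
finger_gap: 0.0299
finger_force: 1.5
```

```bash
python3 -c "
from h import *
s=st();box(cam('scene'));box(cam('top','top4'))"
```

```text
clock 6.425
ee_pos [ 0.5316 -0.0504  0.0144]
tool_rot [ 6.2200e-02 -3.1408e+00  1.0000e-04]
contact_force [-2.804  -0.0427  2.0898]
finger_gap 0.0299
[[-0.999 -0.04  -0.   ]
 [-0.04   0.999 -0.   ]
 [ 0.    -0.    -1.   ]]
1353 [ 0.5407 -0.0819  0.0054] [ 0.6558 -0.0157  0.0364]
top z 0.0311 ((597.6936645507812, -48.65450668334961), (112.27940368652344, 63.3778076171875), 2.257171154022217) [[540.2999877929688, -19.200000762939453], [542.7999877929688, -82.5], [655.0, -78.0999984741211], [652.5, -14.800000190734863]]
156 [ 0.6098 -0.0784  0.0277] [ 0.6505 -0.0156  0.0357]
top z 0.0319 ((640.9567260742188, -42.862770080566406), (34.03334426879883, 71.86961364746094), 26.309465408325195) [[609.7999877929688, -18.200000762939453], [641.5999755859375, -82.5999984741211], [672.0999755859375, -67.5], [640.2999877929688, -3.0999999046325684]]
```

Emit:
carry_out([
  [[0.68,-0.7,0,0,0],[0.68,-1.4,0,0,0],[0.68,-2.1,0,0,0],[0.68,-2.7,0,0,0],[0.68,-3.1,0,0,0],[0.68,-3.3,0,0,0],[0.68,-3.5,0,0,0],[0.68,-3.6,0,0,0]],
])

```text
clock: 7.52
ee_pos: [0.5672, -0.0489, 0.0145]
tool_rot: [-0.062, 3.141, -0.0]
contact_force: [-2.1, -0.2, 1.2]
finger_gap: 0.0305
finger_force: 1.1
```

```bash
python3 -c "
from h import *
s=st();box(cam('scene'))"
```

```text
clock 7.525
ee_pos [ 0.5672 -0.0489  0.0145]
tool_rot [-6.2200e-02  3.1409e+00 -1.0000e-04]
contact_force [-2.1358 -0.1725  1.2274]
finger_gap 0.0305
[[-0.999 -0.04   0.   ]
 [-0.04   0.999 -0.   ]
 [-0.    -0.    -1.   ]]
1308 [ 0.5784 -0.0802  0.0098] [ 0.692  -0.0132  0.0363]
top z 0.0312 ((635.3195190429688, -47.076942443847656), (113.04898834228516, 64.11400604248047), 2.4577956199645996) [[577.5, -17.5], [580.2000122070312, -81.5], [693.2000122070312, -76.69999694824219], [690.4000244140625, -12.600000381469727]]
```

No stop contact yet: the force is still only sliding friction. I creep on in small steps.

Emit:
carry_out([
  [[0.68,-0.1,0,0,0],[0.68,-0.2,0,0,0],[0.68,-0.3,0,0,0],[0.68,-0.3,0,0,0]],
])

```text
clock: 8.07
ee_pos: [0.5698, -0.0488, 0.0144]
tool_rot: [0.062, -3.14, -0.0]
contact_force: [-4.2, 0.1, 2.5]
finger_gap: 0.03
finger_force: 2.0
```

Emit:
carry_out([
  [[0.68,-0.1,0,0,0],[0.68,-0.2,0,0,0],[0.68,-0.2,0,0,0]],
])

```text
clock: 8.45
ee_pos: [0.57, -0.0488, 0.0142]
tool_rot: [0.062, -3.137, -0.001]
contact_force: [-13.5, 0.3, 10.1]
finger_gap: 0.0301
finger_force: 7.1
```

The force jumped to 13.5 N with no motion, so the box is against the stop. I retreat straight back, then up.

Emit:
carry_out([
  [[0.68,0.5,0,0,0],[0.68,2,0,0,0],[0.68,5,0,0,0],[0.68,9,0,0,0],[0.68,10,0,-5,0],[0.68,10,0,-11,0],[0.68,10,0,-16,0],[0.68,10,0,-16,0],[0.68,10,0,-16,0]],
])

```text
clock: 9.57
ee_pos: [0.4716, -0.0525, 0.1741]
tool_rot: [-0.063, 3.141, 0.001]
contact_force: [0.8, 0.4, -0.0]
finger_gap: 0.0299
finger_force: 0.0
```

```bash
python3 -c "
from h import *
s=st();box(cam('scene'));box(cam('top','top5'))"; python3 -c "
import cv2;a=cv2.imread('pics/top5.png')[120:360,190:500];cv2.imwrite('pics/crop5.png',cv2.resize(a,None,fx=2.4,fy=2.4,interpolation=2))"
```

```text
clock 9.575
ee_pos [ 0.4716 -0.0525  0.1741]
tool_rot [-6.2800e-02  3.1407e+00  9.0000e-04]
contact_force [ 0.7887  0.377  -0.0192]
finger_gap 0.0299
[[-0.999 -0.04   0.   ]
 [-0.04   0.999  0.001]
 [-0.     0.001 -1.   ]]
1283 [ 0.5793 -0.0802  0.011 ] [ 0.6956 -0.0102  0.036 ]
top z 0.0312 ((637.3472900390625, -46.97774124145508), (113.23883819580078, 65.42719268798828), 3.277475595474243) [[579.0, -17.600000381469727], [582.7000122070312, -82.9000015258789], [695.7000122070312, -76.4000015258789], [692.0, -11.100000381469727]]
1997 [ 0.5794 -0.0806  0.0275] [ 0.6891 -0.0143  0.0366]
top z 0.032 ((634.156494140625, -47.43782424926758), (107.93474578857422, 63.72270965576172), 2.353602409362793) [[578.9000244140625, -17.799999237060547], [581.5, -81.5], [689.4000244140625, -77.0999984741211], [686.7999877929688, -13.399999618530273]]
```

View pics/crop5.png

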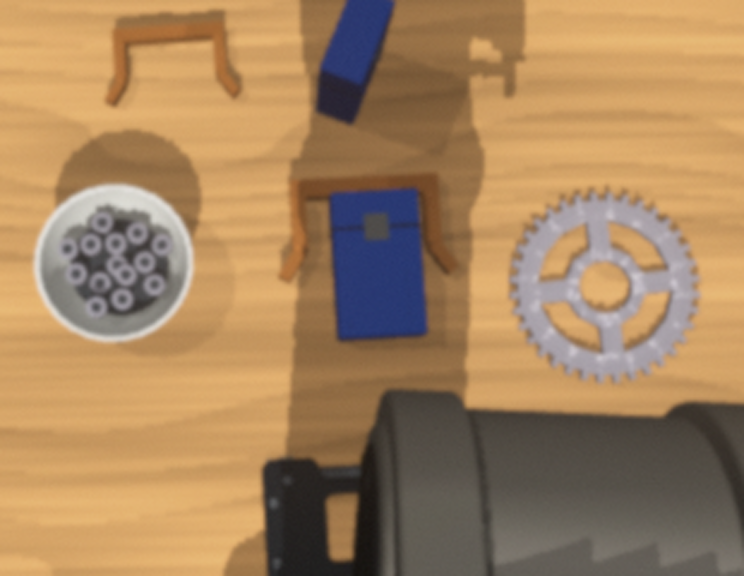

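The box lies latch up at crop (378,263), with its lid end square against the stop along row 190. The bowl at (114,262) and the sprocket at (605,285) haven't moved, and the robot is clear.

```bash
python3 -c "
from workcell import bot
print(bot.sign_off())"
```

```text
the job is handed in; nothing more can be done
None
```

The spark plug box was tipped away from the robot and pushed home: it lies flat, latch up, lid end square against the back stop, with the arm clear; the job is handed in, and no verdict was returned.

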